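# Put the big wire spool away in the fly-tying box

### The arm

A 6-joint arm with a two-finger parallel gripper is mounted at the origin on the work surface. World frame = base frame: x ahead of the robot, y to its left, z up, the work surface at z = 0. Lengths are in mm, angles in rad, forces in N, time in s.
With the tool pointing down it reaches from about 275 to 750 mm from the base axis. Payload 10.2 kg.
Tool frame: the origin (TCP) lies at the very end of the fingers, on their centre line; the grasp point (between the pads) lies 19 mm behind it; z points along the fingers, y is the line along which they close (so a half turn about z gives the same grasp; the last joint's range is limited). The gripper opens to 85 mm and grips with 20 to 120 N. Pads are 22 mm wide; open, the fingers measure 114 mm over their backs; the gripper's body (76 mm by 85 mm) begins 54 mm behind the grasp point. The pads swing forward as they close: fully open they stand 13 mm farther back than shut.
Start: joints at [0.997, 0.313, 1.498, -0, 1.331, -0.223], TCP at [180.429, 493.028, 231.294] pointing down, gripper open.
Joint ranges: [-2.94, 2.94], [-0.97, 2.17], [0.19, 2.56], [-1.23, 4.37], [0.02, 3.11], [-2.88, 2.88]. Speed limits (rad/s): [2.39, 2.39, 3.01, 3.14, 3.14, 3.14].

### API

Orientations are given as a unit quaternion [w, x, y, z].
In Python, from rig import ctrl, optics gives the robot as it stands. The module is installed in compiled form; this text tells all that it offers.
- The arm moves only by the shell command python3 -m handwheel 'ROWS' [FORCE]. ROWS is JSON, a list that holds one entry, the list of rows, each a list of 5 numbers: the gripper command: -1 is fully open, 1 is shut, values between are in proportion, then the shift along the world's x, y, z in units of 50 mm (1.0 is 50 mm), then the turn about the world's z in units of 8 degrees (1.0 is 8 degrees). In form: [[[gripper, tx, ty, tz, twist], ...]]. A call has 1 to 10 rows; each row shifts and turns the commanded pose from where the row before left it; what a row does not reach is not made up. A row lasts 1/10 s, in which the tool goes at most 50 mm and 8.59 degrees, less where a joint would pass 70% of its speed; a pose out of reach is approached as far as the arm can. A call is refused whole if a number of a shift passes 1 or a number of a turn 1, either way. A call with a gripper value outside its range is refused whole. The fingers move at their own pace and stop on an object; FORCE is the grip in N (left out, the last holds). Time passes only in rows, so rows that do not move let the fingers close. It gives the time, the measured TCP pose, the force, the opening and the grip force at its end, in the units of the state.
- ctrl.sense(): the state, without advancing time (a new reading comes with each control period).
- optics.capture(name): name is "scene" or "top" or "wrist"; returns a dict with "img" (420x560x3 uint8, blue, green, red), "K" (3x3 intrinsics, pixels), "R" (3x3) and "t" (3): a world point X has camera coordinates R X + t. Camera axes: x right, y down, z forward; pixel columns grow to the right and rows downward; lengths in mm; the calibration is good to about 2 mm. The wrist camera is an equidistant fisheye: a pixel r from the principal point sees the ray r / f radians off the axis. A picture is of the moment at which its call begins. There is no depth.
- ctrl.finish_job(): hands the job in; it is judged then, once.
The state is a dict: "time_s": time; "joints": joint angles; "dq": joint speeds; "tau": joint torques, N m; "eef_pos": TCP position; "ee_rot": TCP orientation; "force": force on the tool from outside, world axes, zero at the start; "wrist_torque": the same for the moment, N m; "grip_width": opening from 0.0 (shut) to 1.0 (fully open); "grip_force": force on a finger pad.
Only numpy, scipy, OpenCV 4.12 (cv2) and the standard library are available. Lean on these libraries where they do the work, as an engineer would, in place of code of your own. Each camera call takes 0.05 s, during which the arm holds its last target. There are 200 camera calls.

### The job

Put the big wire spool away: swing the wooden box's lid up until it stands open by itself, stand the biggest of the three spools upright on the floor of the box and let go of it. Then lower the lid until it is fully shut.

Things in the scene. Friction and masses are not known exactly. Their poses are not given: they have to be found in the camera images.
- case: Plain brown wooden box fixed to the bench, 170 (x) x 180 (y) x 68 mm high, walls 6 mm, cork-lined inner floor 8 mm above the bench, inside 158 x 168 mm, empty. Origin: centre of its underside, on the bench. Its x axis points level from the front (knob side) to the hinge side, roughly away from the robot; z up. The lid's hinge line runs along the box's y axis at x = +85 mm, z = 68.5 mm.
- lid (a joint): Angle of the lid about the hinge, rad: 0 shut, 1.57 upright, stop at 1.9; it may start a little ajar. The lid is wood, 170 x 180 x 8 mm, 0.2 kg, on a stiff friction hinge (about 0.25 N m): it stays at whatever angle it is left and must be moved both ways.
- lid_handle (a point): Grip point of the brass knob on the lid's outer face, centred across the lid: 140 mm from the hinge line along the lid, standing 43 mm from the lid's inner face (35 mm from its outer face). The knob is a round head 28 mm across, 16 mm long, on a 12 mm stem; its end is 43 mm from the outer face. Pinched from above with the fingers closing along the box's y axis, it turns between them as the lid swings. On an upright lid the knob points away from the robot.
- spool_center (a point): Centre (half-way up) of the big wire spool, standing upright on the bench: black flanges 46 mm across, copper wire 42 mm across between them, 48 mm tall, about 0.15 kg; z axis along the spool's axis, up. Two spools of the same make but only 28 mm across and 28 mm tall stand nearby and are not wanted.
Not all that is in view belongs to the job. What is shaped like the part that bears spool_center but turquoise is not meant. Several things have the shape of the case; the one meant has the colours described above.

How it is judged:
By the outcome, as a careful person would: the job done as asked, in the order asked, and still so for the second after the job is handed in, with the robot touching nothing.
It also fails if it takes over 72 s, if anything falls off the work surface, if the arm or the gripper's body presses on something with over 40 N, if the wrist force passes 120 N, or if a joint passes its speed limit or range.

## Working session

There is one attempt and no reset: what is moved stays moved. The work goes in short steps, Python scripts to look and compute and a shell command to move; the robot and the scene stay as the last step left them, time stands still between calls to the robot, and variables do not carry over. Pictures are saved under pics/ and viewed, at most 12 in all, crops included, and the job is handed in when it is done.

```bash
mkdir -p pics; cat > h.py <<'E'
import numpy as np,cv2
from rig import ctrl,optics
def snap(n,f):
    c=optics.capture(n);cv2.imwrite('pics/'+f,c['img']);np.savez('pics/'+f+'.npz',**c);return c
def ray(c,u,v,z):
    K,R,t=[np.array(c[k],float) for k in('K','R','t')]
    d=R.T@np.linalg.solve(K,[u,v,1]);o=-R.T@t
    return o+d*(z-o[2])/d[2]
def proj(c,X):
    K,R,t=[np.array(c[k],float) for k in('K','R','t')]
    p=K@(R@np.array(X,float)+t);return p[:2]/p[2]
E
python3 - <<'E'
from h import *
a=snap('scene','s0.png');b=snap('top','t0.png')
for c in(a,b):print(c['K'],c['R'],-c['R'].T@c['t'])
print(ctrl.sense())
E
```

```text
[[399.9467808    0.         281.62624399]
 [  0.         399.9467808  205.99098954]
 [  0.           0.           1.        ]] [[ 0.73300578  0.67983059 -0.02308477]
 [ 0.38803347 -0.44577653 -0.80666803]
 [-0.55868825  0.58233466 -0.59055379]] [ 867.99881957 -496.03978224  527.63863853]
[[426.97510673   0.         281.56634502]
 [  0.         426.97510673 211.56515746]
 [  0.           0.           1.        ]] [[ 0.01535841 -0.99986499  0.00584125]
 [-0.97675289 -0.01625214 -0.2137514 ]
 [ 0.21381747 -0.00242258 -0.97687063]] [291.94035034 -80.38623247 902.2418584 ]
{'time_s': 0.1, 'joints': array([ 9.96596850e-01,  3.13399002e-01,  1.49834218e+00,  2.14268174e-05,
        1.33102648e+00, -2.23405576e-01]), 'dq': array([-0.00168545, -0.0008446 , -0.00218493, -0.00157238, -0.00177466,
        0.00119742]), 'tau': array([ 4.42374105e-03, -4.12904978e+01, -2.60140693e+01, -4.64138884e-05,
        3.06450784e-03, -1.77402745e-05]), 'eef_pos': array([180.29491273, 492.82802247, 230.7969022 ]), 'ee_rot': array([-2.37724900e-04,  1.74501492e-01,  9.84656734e-01, -5.37358428e-04]), 'force': array([-0.49911195,  0.82228569,  0.6318903 ]), 'wrist_torque': array([-0.01963884, -0.00121282, -0.028679  ]), 'grip_force': 0.0, 'grip_width': 0.9999001661934347}
```

View pics/t0.png

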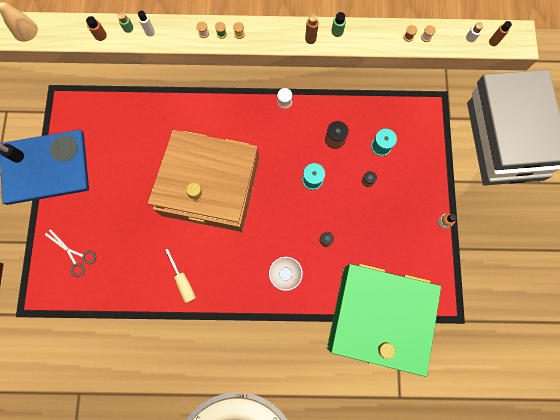

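View pics/s0.png

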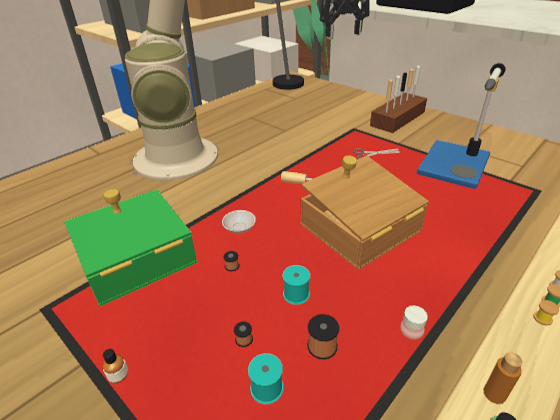

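Top view: the brown box is at about (205,180) with its knob at (194,190), and its lid looks slightly ajar. The green box (387,320) is a decoy. Candidates for the spool are the black/copper big one (337,131), turquoise ones (314,175) and (385,141), and small black ones (327,239) and (370,179). I choose (337,131), scene (323,336), by colour and size. Next is a close crop to check it and read pixels.

```bash
python3 - <<'E'
from h import *
t=cv2.imread('pics/t0.png');s=cv2.imread('pics/s0.png')
r=lambda i,x,y,w,h,k:cv2.resize(i[y:y+h,x:x+w],None,fx=k,fy=k,interpolation=cv2.INTER_CUBIC)
A=r(t,140,120,130,120,4)         # 520x480
B=r(t,310,110,60,60,4)           #240x240
C=r(s,295,310,60,60,4)
cv2.imwrite('pics/c0.png',np.hstack([A,np.vstack([B,C])]))
cv2.imwrite('pics/c1.png',r(s,290,145,150,125,5))
E
```

```text
(no output)
```

View pics/c0.png

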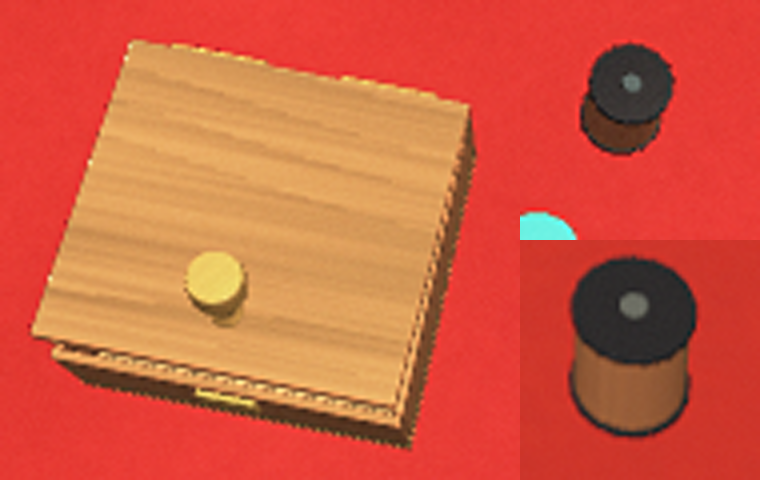

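View pics/c1.png

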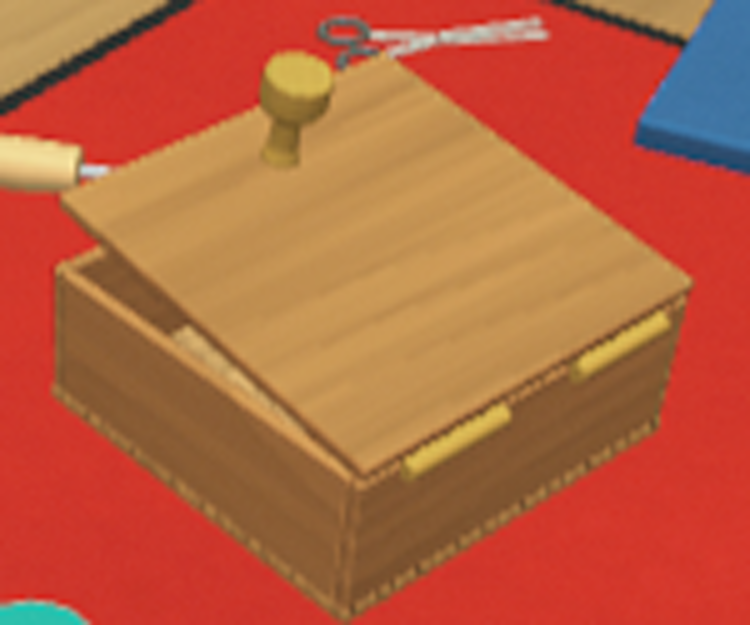

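Crop confirms the black/copper big spool (flange top centre at top (337.7,130.7), scene (323.2,327.7)) and the brown lid ajar by roughly 0.2 rad. Fitting poses now.

```bash
cat > fit.py <<'E'
from h import *
from scipy.optimize import least_squares
L=lambda p:(lambda s,y,h:(85-s*np.cos(p[3])+h*np.sin(p[3]),y,68.5+s*np.sin(p[3])+h*np.cos(p[3])))
def W(p,l):
    c,s=np.cos(p[2]),np.sin(p[2]);return [p[0]+c*l[0]-s*l[1],p[1]+s*l[0]+c*l[1],l[2]]
E
python3 - <<'E'
from fit import *
a=np.load('pics/s0.png.npz');b=np.load('pics/t0.png.npz')
obs=[(b,'L',(0,90,8),(173,130.5)),(b,'L',(0,-90,8),(257.5,146.25)),(b,'L',(170,90,8),(148.25,203.75)),(b,'L',(140,0,51),(194,189.25)),
(b,'B',(-85,-90,0),(242.5,231.75)),
(a,'B',(85,-90,0),(359,268.4)),(a,'B',(-85,-90,0),(301.4,223.6)),(a,'B',(-85,-90,68),(302,198.6)),(a,'B',(85,90,0),(421.4,231)),
(a,'L',(170,-90,8),(302.4,184.4)),(a,'L',(170,90,8),(368,155.4)),(a,'L',(0,-90,8),(363,239)),(a,'L',(0,90,8),(428,201)),(a,'L',(140,0,51),(350.4,160.2))]
f=lambda p:np.array([proj(c,W(p,L(p)(*l) if k=='L' else l))-o for c,k,l,o in obs]).ravel()
r=least_squares(f,[350,100,-.2,.2],loss='soft_l1');p=r.x
print(p,np.round(f(p).reshape(-1,2),1).tolist())
np.save('p.npy',p)
print('spool',ray(b,337.75,130.75,48),ray(a,323.25,327.75,48))
print('knob',W(p,L(p)(140,0,43)))
for th in(p[3],.4,.6,.8,1,1.2,1.4,1.57,1.65):
    q=[*p[:3],th];print(th,np.round(W(q,L(q)(140,0,43))),np.round(W(q,L(q)(170,0,8))))
E
```

```text
[ 612.1488882    56.40680871   31.04144244 -314.03815703] [[19.6, -37.5], [14.1, -22.8], [6.4, -43.5], [5.8, -34.8], [-0.7, -25.7], [13.9, 24.9], [20.9, 12.1], [21.7, 10.1], [31.2, 28.8], [22.5, 12.5], [33.7, 18.0], [15.6, 22.2], [35.0, 27.3], [27.7, 15.9]]
spool [ 657.78978316 -199.91052081   48.        ] [ 659.63838053 -200.10368832   48.        ]
knob [np.float64(566.749876961317), np.float64(74.25002117137794), np.float64(128.0987891793556)]
-314.0381570268439 [567.  74. 128.] [535.  87.  97.]
0.4 [587.  66. 163.] [548.  81. 142.]
0.6 [606.  59. 183.] [565.  75. 171.]
0.8 [629.  50. 199.] [586.  67. 196.]
1 [655.  40. 210.] [612.  56. 216.]
1.2 [681.  29. 215.] [641.  45. 230.]
1.4 [709.  19. 214.] [672.  33. 237.]
1.57 [731.  10. 209.] [699.  22. 239.]
1.65 [741.   6. 205.] [711.  17. 237.]
```

```bash
python3 - <<'E'
from fit import *
a=np.load('pics/s0.png.npz');b=np.load('pics/t0.png.npz')
obs=[(b,'L',(0,90,8),(173,130.5)),(b,'L',(0,-90,8),(257.5,146.25)),(b,'L',(170,90,8),(148.25,203.75)),(b,'L',(140,0,51),(194,189.25)),
(b,'B',(-85,-90,0),(242.5,231.75)),
(a,'B',(85,-90,0),(359,268.4)),(a,'B',(-85,-90,0),(301.4,223.6)),(a,'B',(-85,-90,68),(302,198.6)),(a,'B',(85,90,0),(421.4,231)),
(a,'L',(170,-90,8),(302.4,184.4)),(a,'L',(170,90,8),(368,155.4)),(a,'L',(0,-90,8),(363,239)),(a,'L',(0,90,8),(428,201)),(a,'L',(140,0,51),(350.4,160.2))]
f=lambda p:np.array([proj(c,W(p,L(p)(*l) if k=='L' else l))-o for c,k,l,o in obs]).ravel()
g0=ray(b,200,178,70);print(g0)
r=least_squares(f,[g0[0],g0[1],-.22,.2],x_scale=[50,50,.2,.2]);p=r.x
print(p,np.round(f(p).reshape(-1,2),1).tolist())
np.save('p.npy',p)
for th in(p[3],.4,.6,.8,1,1.2,1.4,1.57,1.65):
    q=[*p[:3],th];print(th,np.round(W(q,L(q)(140,0,43))),np.round(W(q,L(q)(170,0,8))))
E
```

```text
[541.01770055  84.00628183  70.        ]
[ 5.42822662e+02  7.41295396e+01 -1.84720856e-01  1.53055678e-01] [[-1.2, -1.8], [-0.4, -1.1], [-1.8, -0.4], [-1.4, 0.1], [-0.5, 0.5], [-0.5, 2.3], [-1.4, 1.0], [-1.9, -0.6], [0.3, 0.4], [-1.1, -0.1], [-1.5, 0.3], [0.1, 0.2], [1.6, 0.1], [-0.9, -0.3]]
0.1530556776857901 [497.  83. 132.] [462.  89. 102.]
0.4 [516.  79. 163.] [476.  87. 142.]
0.6 [537.  75. 183.] [493.  83. 171.]
0.8 [561.  71. 199.] [516.  79. 196.]
1 [588.  66. 210.] [543.  74. 216.]
1.2 [616.  60. 215.] [573.  68. 230.]
1.4 [645.  55. 214.] [606.  62. 237.]
1.57 [669.  51. 209.] [634.  57. 239.]
1.65 [679.  49. 205.] [647.  55. 237.]
```

```bash
python3 -m handwheel '[[[-1,0.5,-0.65,0,0.1],[-1,0.6,-0.8,0,0.1],[-1,0.6,-0.8,0,0.1],[-1,0.6,-0.8,0,0.1],[-1,0.6,-0.8,0,0.1],[-1,0.6,-0.8,0,0.1],[-1,0.6,-0.8,0,0.1],[-1,0.6,-0.8,0,0.1],[-1,0.6,-0.8,0,0.1],[-1,0.6,-0.8,0,0.1]]]' 60
```

```text
time_s: 1.1
eef_pos: [476.2, 98.6, 231.2]
ee_rot: [-0.0, 0.105, 0.994, 0.0]
force: [0.6, 0.8, -0.3]
grip_width: 1.002
grip_force: 0.0
```

```bash
python3 -m handwheel '[[[-1,0.42,-0.31,0,0.19],[-1,0,0,-0.6,0],[-1,0,0,-0.6,0],[-1,0,0,-0.6,0],[-1,0,0,-0.4,0],[-1,0,0,-0.2,0],[-1,0,0,0,0],[-1,0,0,0,0]]]'; python3 -c "
from h import *
c=snap('top','t1.png')['img'][130:230,140:270];d=snap('scene','s1.png')['img'][80:260,280:440]
w=snap('wrist','w1.png')['img']
r=lambda i:cv2.resize(i,(400,int(400*i.shape[0]/i.shape[1])),interpolation=2)
A=r(c);A=np.vstack([A,r(w)])[:600];B=r(d);o=np.zeros((600,800,3),np.uint8);o[:A.shape[0],:400]=A;o[:B.shape[0],400:]=B;cv2.imwrite('pics/m1.png',o)"
```

```text
time_s: 1.9
eef_pos: [496.9, 85.0, 112.1]
ee_rot: [0.001, 0.092, 0.996, 0.0]
force: [-0.2, -1.2, 0.2]
grip_width: 0.999
grip_force: 0.0
```

View pics/m1.png

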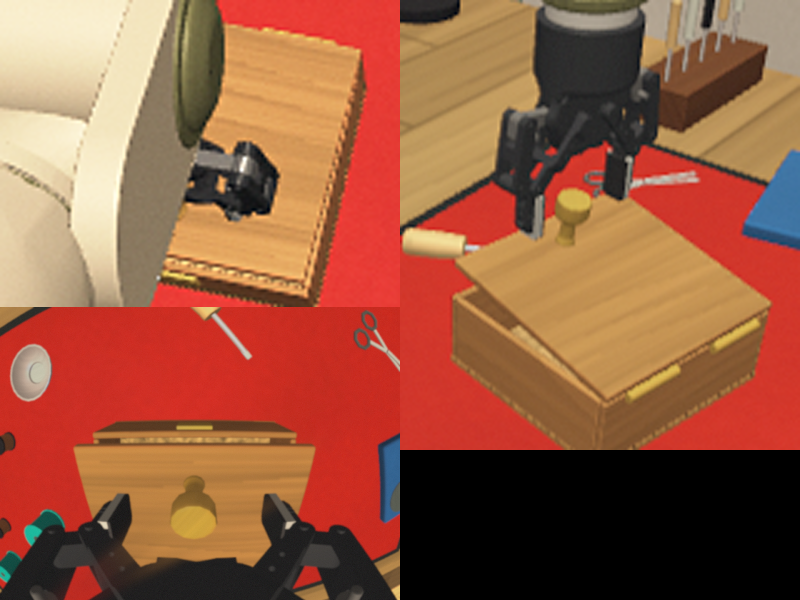

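The knob sits midway between the pads (wrist crop (193,515); the scene crop shows the pads straddling it). Closing.

```bash
python3 -m handwheel '[[[1,0,0,0,0],[1,0,0,0,0],[1,0,0,0,0],[1,0,0,0,0],[1,0,0,0,0],[1,0,0,0,0]]]' 50; python3 - <<'E'
from fit import *
p=np.load('p.npy')
P=lambda t:np.array(W([*p[:3],t],L([*p[:3],t])(140,0,43)))
ths=[p[3],.35,.55,.75,.95,1.15,1.35,1.5,1.65]
for i in range(8):print(round(ths[i+1],2),np.round((P(ths[i+1])-P(ths[i]))/50,2))
E
```

```text
time_s: 2.65
eef_pos: [495.8, 83.5, 111.2]
ee_rot: [-0.001, 0.092, 0.996, -0.002]
force: [-4.7, -11.3, 2.0]
grip_width: 0.307
grip_force: 49.0
0.35 [ 0.3  -0.06  0.49]
0.55 [ 0.39 -0.07  0.43]
0.75 [ 0.47 -0.09  0.34]
0.95 [ 0.52 -0.1   0.24]
1.15 [ 0.56 -0.1   0.13]
1.35 [ 0.57 -0.11  0.01]
1.5 [ 0.43 -0.08 -0.07]
1.65 [ 0.41 -0.08 -0.13]
```

```bash
python3 -m handwheel '[[[1,0.12,-0.05,0.25,0],[1,0.18,-0.05,0.24,0],[1,0.19,-0.04,0.22,0],[1,0.2,-0.04,0.21,0],[1,0.23,-0.04,0.18,0],[1,0.24,-0.05,0.16,0],[1,0.26,-0.05,0.13,0],[1,0.26,-0.05,0.11,0],[1,0,0,0,0]]]'
```

```text
time_s: 3.55
eef_pos: [581.1, 67.3, 186.1]
ee_rot: [-0.0, 0.092, 0.996, 0.001]
force: [0.4, 4.7, 0.1]
grip_width: 0.303
grip_force: 50.6
```

```bash
python3 -m handwheel '[[[1,0.28,-0.05,0.08,0],[1,0.28,-0.05,0.05,0],[1,0.28,-0.05,0.02,0],[1,0.29,-0.06,-0.01,0],[1,0.21,-0.04,-0.03,0],[1,0.22,-0.04,-0.04,0],[1,0.14,-0.03,-0.04,0],[1,0.14,-0.03,-0.05,0],[1,0,0,0,0]]]'; python3 -c "
from h import *
snap('scene','s2.png')"
```

```text
time_s: 4.45
eef_pos: [673.1, 50.1, 185.3]
ee_rot: [0.0, 0.092, 0.996, 0.001]
force: [1.8, 5.9, 0.9]
grip_width: 0.301
grip_force: 50.9
```

View pics/s2.png

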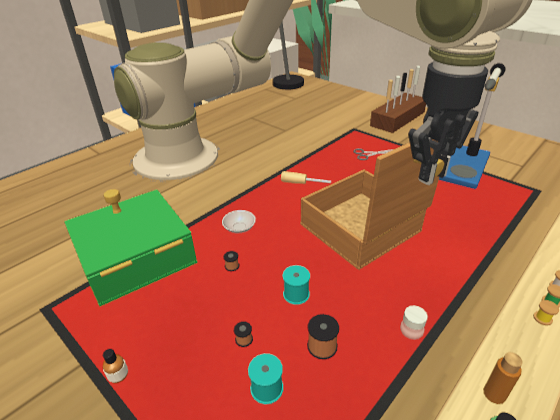

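Lid stands about upright at ~1.6 rad (scene, 400,200). Releasing, and computing the clearance around the spool.

```bash
python3 -m handwheel '[[[-1,0,0,0,0],[-1,0,0,0,0],[-1,0,0,0,0],[-1,0,0,0,0],[-1,0,0,0.3,0],[-1,0,0,0.6,0],[-1,0,0,0.6,0],[-1,0,0,0.3,0],[-1,0,-0.3,0,0]]]'; python3 - <<'E'
from h import *
b=np.load('pics/t0.png.npz');s=ray(b,337.75,130.75,48)
for n,u,v,z in(('tq1',314.5,170,48),('tq2',386,136,48),('sm',370,176,28),('sm2',327,237,28),('jar',285,95,45)):
    d=ray(b,u,v,z)-s;print(n,d.round(),np.hypot(*d[:2]).round(),np.degrees(np.arctan2(-d[0],d[1])).round())
E
```

```text
time_s: 5.4
eef_pos: [673.0, 34.8, 277.9]
ee_rot: [0.002, 0.091, 0.996, 0.0]
force: [-0.3, -0.4, -0.2]
grip_width: 1.001
grip_force: 0.0
tq1 [-89.  50.   0.] 102.0 61.0
tq2 [ -10. -103.    0.] 103.0 174.0
sm [-94. -70. -20.] 117.0 127.0
sm2 [-227.   22.  -20.] 228.0 84.0
jar [ 83. 114.  -3.] 141.0 -36.0
```

```bash
python3 -m handwheel '[[[-1,-0.05,-0.7,0,0],[-1,-0.05,-0.8,-0.1,0],[-1,-0.05,-0.8,-0.4,0],[-1,-0.05,-0.8,-0.6,0],[-1,-0.05,-0.8,-0.6,0],[-1,-0.05,-0.8,-0.6,0],[-1,0,0,-0.4,0],[-1,0,0,0,0],[-1,0,0,0,0]]]'; python3 -c "
from h import *
s=ctrl.sense();print(s['eef_pos'],s['joints'])
c=snap('wrist','w2.png')['img'];d=snap('scene','s3.png')['img'][200:400,230:430]
cv2.imwrite('pics/m2.png',np.hstack([cv2.resize(c,(500,375)),cv2.resize(d,(300,300))[:,:] if 0 else cv2.copyMakeBorder(cv2.resize(d,(300,300)),0,75,0,0,0)]))"
```

```text
time_s: 6.3
eef_pos: [657.2, -200.9, 140.4]
ee_rot: [-0.0, 0.092, 0.996, 0.0]
force: [0.5, 0.8, 0.6]
grip_width: 0.998
grip_force: 0.0
[ 657.19008717 -200.94920156  140.36777504] [-4.66795966e-01  7.48915355e-01  1.04791889e+00  1.16869716e-05
  1.34537518e+00 -1.85298423e+00]
```

View pics/m2.png

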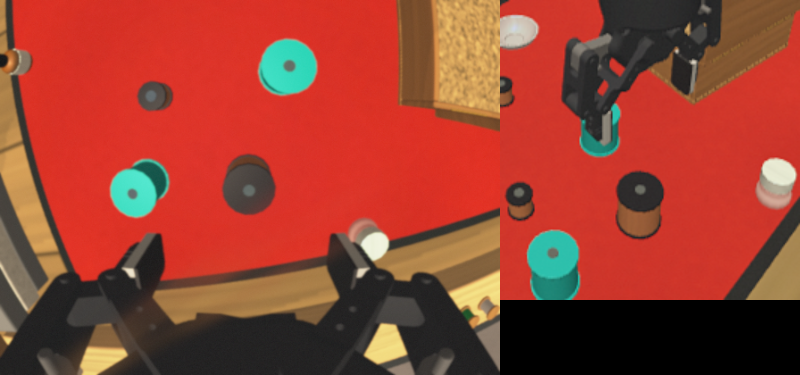

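The spool is centred between the pads (wrist crop (249,190)); the turquoise spool at (135,190) is just outside the left finger with about 20 mm margin. Descending.

```bash
python3 - <<'E'
from h import *
c=np.load('pics/w2.png.npz');K,R,t=c['K'],c['R'],c['t']
v=np.array([278.9-K[0,2],212.8-K[1,2]])/K[0,0];r=np.hypot(*v)
d=R.T@np.array([*(v/r*np.sin(r)),np.cos(r)]);o=-R.T@t;print(o+d*(48-o[2])/d[2])
E
python3 -m handwheel '[[[-1,0.02,0.02,-0.5,0],[-1,0,0,-0.5,0],[-1,0,0,-0.4,0],[-1,0,0,-0.4,0],[-1,0,0,-0.4,0],[-1,0,0,-0.3,0],[-1,0,0,-0.16,0],[-1,0,0,0,0],[-1,0,0,0,0]]]'
```

```text
[ 658.39148457 -198.97498705   48.        ]
time_s: 7.3
eef_pos: [659.0, -200.0, 8.5]
ee_rot: [0.001, 0.092, 0.996, -0.0]
force: [-0.7, -0.8, -0.6]
grip_width: 1.003
grip_force: 0.0
```

```bash
python3 -m handwheel '[[[1,0,0,-0.04,0],[1,0,0,0,0],[1,0,0,0,0],[1,0,0,0,0],[1,0,0,0,0],[1,0,0,0,0],[1,0,0,0,0]]]' 50; python3 -m handwheel '[[[1,0,0,0.1,0],[1,0,0,0.3,0],[1,0,0,0.5,0],[1,0,0,0.7,0],[1,0,0,0.7,0],[1,0,0,0.7,0],[1,0,0,0.6,0],[1,0,0,0,0],[1,0,0,0,0]]]'; python3 - <<'E'
from fit import *
p=np.load('p.npy');print(W(p,(-20,0,8)))
snap('wrist','w3.png');snap('scene','s4.png')
w=cv2.imread('pics/w3.png');s=cv2.imread('pics/s4.png')[80:400,180:500]
cv2.imwrite('pics/m3.png',np.hstack([cv2.resize(w,(480,360)),cv2.resize(s,(320,360))]))
E
```

```text
time_s: 8.0
eef_pos: [658.6, -199.8, 5.8]
ee_rot: [0.0, 0.092, 0.996, -0.0]
force: [-0.3, 1.5, 3.9]
grip_width: 0.482
grip_force: 90.8
time_s: 8.9
eef_pos: [658.3, -199.8, 185.7]
ee_rot: [0.0, 0.092, 0.996, -0.0]
force: [0.3, 0.2, -2.9]
grip_width: 0.485
grip_force: 91.3
[np.float64(523.1629113003697), np.float64(77.80298245726625), 8]
```

View pics/m3.png

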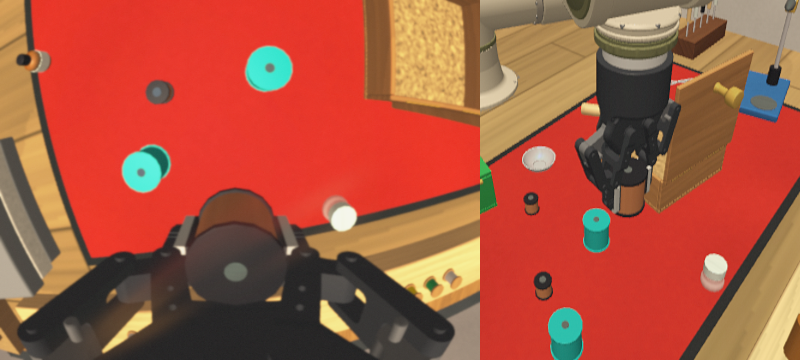

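Spool held upright on the wire (wrist view (235,245)), lid stands open (scene crop (695,120)). Carrying it to the box.

```bash
python3 -m handwheel '[[[1,-0.5,0.1,0,0],[1,-0.6,0.4,0,0],[1,-0.6,0.5,0,0],[1,-0.5,0.7,0,0],[1,-0.4,0.8,0,0],[1,-0.1,0.8,0,0],[1,0,0.8,0,0],[1,0,0.8,0,0],[1,0,0.5,0,0],[1,0,0.16,0,0]]]';python3 -m handwheel '[[[1,0,0,0,0],[1,0,0,-0.4,0],[1,0,0,-0.6,0],[1,0,0,-0.6,0],[1,0,0,-0.4,0],[1,0,0,-0.3,0],[1,0,0,0,0],[1,0,0,0,0]]]'; python3 -c "
from h import *
print(ctrl.sense()['eef_pos'])
s=snap('scene','s5.png')['img'][120:280,270:450];w=snap('wrist','w5.png')['img']
cv2.imwrite('pics/m4.png',np.hstack([cv2.resize(s,(400,360)),cv2.resize(w,(400,360))]))"
```

```text
time_s: 10.0
eef_pos: [522.6, 80.4, 184.3]
ee_rot: [-0.001, 0.091, 0.996, 0.0]
force: [-0.3, -0.3, -1.3]
grip_width: 0.482
grip_force: 91.4
time_s: 10.8
eef_pos: [523.7, 77.2, 70.6]
ee_rot: [-0.0, 0.093, 0.996, -0.0]
force: [0.3, -0.1, -1.4]
grip_width: 0.484
grip_force: 91.4
[523.65573233  77.21146203  70.63281555]
```

View pics/m4.png

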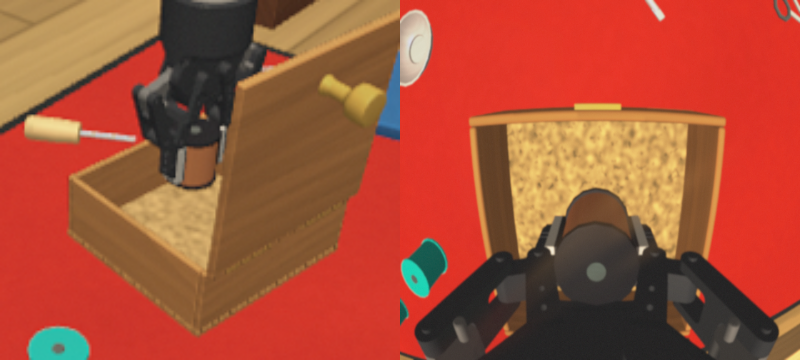

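The spool hangs centred over the box's cork floor (scene crop (195,165)), with clearance all round. Lowering.

```bash
python3 -m handwheel '[[[1,0,0,-0.3,0],[1,0,0,-0.3,0],[1,0,0,-0.25,0],[1,0,0,-0.15,0],[1,0,0,-0.08,0],[1,0,0,-0.04,0],[1,0,0,0,0],[1,0,0,0,0]]]'
```

```text
time_s: 11.7
eef_pos: [523.7, 78.2, 14.8]
ee_rot: [0.0, 0.092, 0.996, 0.0]
force: [0.6, -0.6, -0.9]
grip_width: 0.482
grip_force: 91.4
```

```bash
python3 -m handwheel '[[[1,0,0,-0.02,0],[1,0,0,0,0]]]'; python3 -m handwheel '[[[0.2,0,0,0,0],[-0.5,0,0,0,0],[-1,0,0,0,0],[-1,0,0,0,0],[-1,0,0,0,0],[-1,0,0,0.2,0],[-1,0,0,0.5,0],[-1,0,0,0.7,0],[-1,0,0,0.8,0]]]'; python3 -m handwheel '[[[-1,0,0,0.8,0],[-1,-0.2,0,0.8,0],[-1,-0.3,0,0.8,0],[-1,-0.3,0,0.6,0],[-1,0,0,0,0]]]'; python3 -c "
from h import *
s=snap('scene','s6.png')['img'][120:280,270:450];w=snap('wrist','w6.png')['img']
cv2.imwrite('pics/m5.png',np.hstack([cv2.resize(s,(400,360)),cv2.resize(w,(400,360))]))"
```

```text
time_s: 11.9
eef_pos: [523.7, 78.2, 13.8]
ee_rot: [0.0, 0.092, 0.996, -0.0]
force: [0.9, 0.2, 0.1]
grip_width: 0.483
grip_force: 91.5
time_s: 12.8
eef_pos: [522.9, 78.2, 124.8]
ee_rot: [-0.001, 0.092, 0.996, -0.0]
force: [0.6, 0.8, 0.4]
grip_width: 1.0
grip_force: 0.0
time_s: 13.3
eef_pos: [483.5, 78.3, 278.4]
ee_rot: [0.004, 0.092, 0.996, 0.0]
force: [0.9, -0.1, -0.3]
grip_width: 1.0
grip_force: 0.0
```

View pics/m5.png

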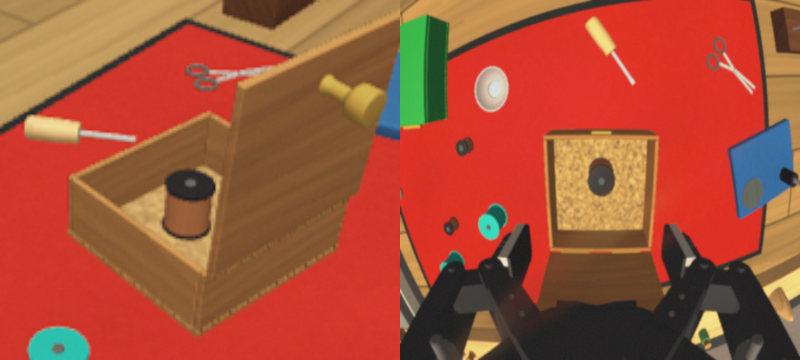

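Spool stands upright on the floor of the box (scene crop (188,205)), lid upright. Going back to the knob.

```bash
python3 -m handwheel '[[[-1,0.6,-0.09,0,0],[-1,0.8,-0.12,0,0],[-1,0.8,-0.12,0,0],[-1,0.8,-0.12,0,0],[-1,0.6,-0.09,0,0],[-1,0.19,-0.03,0,0],[-1,0,0,0,0]]]'; python3 -m handwheel '[[[-1,0,0,-0.4,0],[-1,0,0,-0.6,0],[-1,0,0,-0.6,0],[-1,0,0,-0.26,0],[-1,0,0,0,0],[1,0,0,0,0],[1,0,0,0,0],[1,0,0,0,0],[1,0,0,0,0],[1,0,0,0,0]]]' 50
```

```text
time_s: 14.1
eef_pos: [673.6, 49.3, 270.4]
ee_rot: [-0.002, 0.092, 0.996, 0.0]
force: [0.1, 1.1, -1.1]
grip_width: 0.997
grip_force: 0.0
time_s: 15.1
eef_pos: [673.3, 50.1, 181.4]
ee_rot: [0.001, 0.092, 0.996, 0.0]
force: [0.4, 2.0, 3.4]
grip_width: 0.305
grip_force: 49.0
```

```bash
python3 - <<'E'
from fit import *
p=np.load('p.npy')
P=lambda t:np.array(W([*p[:3],t],L([*p[:3],t])(140,0,43)))
ths=np.linspace(1.6,0,17)
for i in range(16):print(round(ths[i+1],2),np.round((P(ths[i+1])-P(ths[i]))/50,2))
E
python3 -m handwheel '[[[1,-0.14,0.03,0.05,0],[1,-0.14,0.03,0.04,0],[1,-0.22,0.04,0.04,0],[1,-0.21,0.04,0.03,0],[1,-0.29,0.06,0.01,0],[1,-0.28,0.05,-0.02,0],[1,-0.28,0.05,-0.05,0],[1,-0.28,0.05,-0.08,0],[1,0,0,0,0]]]'
```

```text
1.5 [-0.28  0.05  0.08]
1.4 [-0.28  0.05  0.05]
1.3 [-0.29  0.05  0.02]
1.2 [-0.29  0.05 -0.01]
1.1 [-0.29  0.05 -0.04]
1.0 [-0.28  0.05 -0.06]
0.9 [-0.27  0.05 -0.09]
0.8 [-0.26  0.05 -0.12]
0.7 [-0.25  0.05 -0.15]
0.6 [-0.23  0.04 -0.17]
0.5 [-0.22  0.04 -0.19]
0.4 [-0.2   0.04 -0.21]
0.3 [-0.17  0.03 -0.23]
0.2 [-0.15  0.03 -0.25]
0.1 [-0.12  0.02 -0.26]
0.0 [-0.1   0.02 -0.28]
time_s: 16.0
eef_pos: [579.4, 67.7, 181.4]
ee_rot: [-0.001, 0.092, 0.996, 0.0]
force: [-1.1, 2.4, 0.4]
grip_width: 0.307
grip_force: 50.2
```

```bash
python3 -m handwheel '[[[1,-0.26,0.05,-0.11,0],[1,-0.26,0.05,-0.13,0],[1,-0.24,0.05,-0.16,0],[1,-0.23,0.04,-0.18,0],[1,-0.2,0.04,-0.21,0],[1,-0.19,0.04,-0.22,0],[1,-0.18,0.04,-0.24,0],[1,-0.13,0.03,-0.25,0],[1,0,0,0,0]]]'; python3 -m handwheel '[[[1,-0.1,0.02,-0.2,0],[1,-0.05,0.01,-0.15,0],[1,0,0,0,0]]]'
```

```text
time_s: 16.9
eef_pos: [496.2, 83.3, 105.4]
ee_rot: [-0.0, 0.092, 0.996, -0.001]
force: [1.5, -4.2, -2.1]
grip_width: 0.306
grip_force: 50.6
time_s: 17.2
eef_pos: [489.4, 84.6, 88.3]
ee_rot: [0.0, 0.092, 0.996, -0.001]
force: [2.6, -6.5, -2.2]
grip_width: 0.304
grip_force: 50.6
```

```bash
for i in 1; do python3 -m handwheel '[[[1,-0.01,0,-0.04,0],[1,0,0,0,0]]]'; python3 -m handwheel '[[[1,0,0,-0.04,0],[1,0,0,0,0]]]'; done
```

```text
time_s: 17.4
eef_pos: [488.9, 84.7, 86.8]
ee_rot: [0.0, 0.092, 0.996, -0.001]
force: [2.6, -4.8, -1.7]
grip_width: 0.308
grip_force: 50.7
time_s: 17.6
eef_pos: [488.5, 84.8, 85.2]
ee_rot: [-0.0, 0.092, 0.996, -0.001]
force: [-2.4, -5.8, 5.5]
grip_width: 0.304
grip_force: 51.2
```

Contact starting; press a bit more.

```bash
python3 -m handwheel '[[[1,0,0,-0.04,0],[1,0,0,0,0],[1,0,0,0,0]]]'; python3 -m handwheel '[[[1,0,0,-0.03,0],[1,0,0,0,0],[1,0,0,0,0]]]'
```

```text
time_s: 17.9
eef_pos: [488.6, 84.8, 84.9]
ee_rot: [0.0, 0.092, 0.996, -0.001]
force: [-11.3, -5.8, 25.1]
grip_width: 0.305
grip_force: 52.8
time_s: 18.2
eef_pos: [488.7, 84.8, 84.7]
ee_rot: [0.001, 0.092, 0.996, -0.001]
force: [-17.6, -6.6, 39.0]
grip_width: 0.301
grip_force: 53.9
```

```bash
python3 -m handwheel '[[[1,0,0,0.05,0],[0.2,0,0,0,0],[-0.5,0,0,0,0],[-1,0,0,0,0],[-1,0,0,0,0],[-1,0,0,0,0],[-1,0,0,0.3,0],[-1,0,0,0.6,0],[-1,0,0,0.8,0],[-1,0,0,0.8,0]]]';python3 -m handwheel '[[[-1,-0.6,0.5,0.4,0],[-1,-0.6,0.6,0,0],[-1,-0.6,0.6,0,0],[-1,-0.3,0.6,0,0],[-1,0,0,0,0],[-1,0,0,0,0]]]'; python3 -c "
from h import *
c=snap('scene','s7.png')['img'][130:270,280:440];cv2.imwrite('pics/c7.png',cv2.resize(c,(640,560)))"
```

```text
time_s: 19.2
eef_pos: [488.1, 85.7, 210.2]
ee_rot: [-0.0, 0.092, 0.996, -0.0]
force: [1.4, 0.3, 0.1]
grip_width: 1.002
grip_force: 0.0
time_s: 19.8
eef_pos: [383.4, 200.9, 228.9]
ee_rot: [0.0, 0.091, 0.996, -0.0]
force: [0.2, -0.4, 0.2]
grip_width: 0.997
grip_force: 0.0
```

View pics/c7.png

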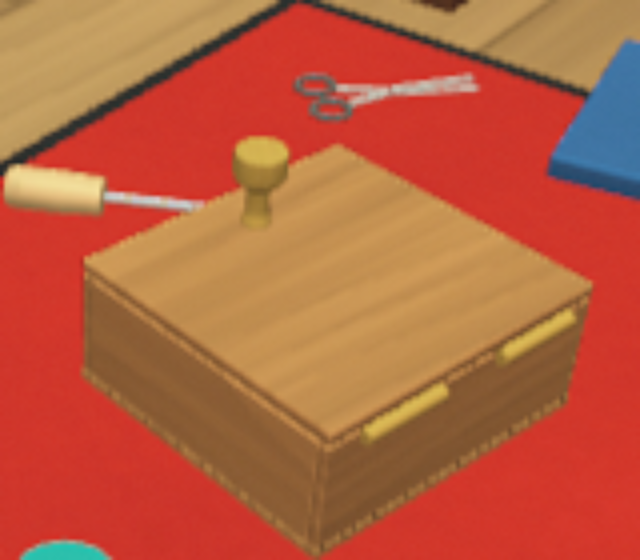

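The lid lies flat and flush on the box (left edge (85,270) to (320,440)), fully shut, with the arm clear.

```bash
python3 -c "
from rig import ctrl
print(ctrl.finish_job())"
```

```text
the job is handed in; nothing more can be done
None
```

The big spool stands upright in the brown wooden box, the lid is fully shut with the arm clear of it, and I handed the job in at about 20 s; no verdict came back.

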